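# Short spin: latch the centrifuge lid and hold the enabling lever level

### The arm

A 6-joint arm with a two-finger parallel gripper is mounted at the origin on the work surface. World frame = base frame: x ahead of the robot, y to its left, z up, the work surface at z = 0. Lengths are in m, angles in rad, forces in N, time in s.
With the tool pointing down it reaches from about 0.325 to 1 m from the base axis. Payload 5.1 kg.
Tool frame: the origin (TCP) lies midway between the tips of the shut fingers; the grasp point (between the pads) lies 19 mm behind it; z points along the fingers, y is the line along which they close (so a half turn about z gives the same grasp; the last joint's range is limited). The gripper opens to 85 mm and grips with 20 to 120 N. Pads are 22 mm wide; open, the fingers measure 114 mm over their backs; the gripper's body (76 mm by 85 mm) begins 54 mm behind the grasp point. The pads swing forward as they close: fully open they stand 13 mm farther back than shut.
Start: joints at [-1.186, 0.124, 1.65, -0, 1.367, -0.083], TCP at [0.293, -0.58, 0.231] pointing down, gripper open.
Joint ranges: [-2.61, 2.61], [-1.02, 2.33], [0.03, 2.71], [-1.35, 4.49], [0.32, 2.68], [-2.91, 2.91]. Speed limits (rad/s): [2.57, 2.57, 3.14, 3.14, 3.14, 3.14].

### API

Orientations are given as a unit quaternion [x, y, z, w].
In Python, from cell import env, read_camera gives the robot as it stands.
- The arm moves only by the tool carry_out, never from a script. Its argument "moves" is a list of rows, each a list of 3 entries, a list of its own where there are three numbers: the shift along the tool's x, y, z in m, then the turn about the tool's z in degrees, then the gripper's target within -1 to 1 (fully open at 1, half-way at 0, shut at -1). In form: [[[x, y, z], roll, claw], ...]. A call has 1 to 8 rows; each row is the pose to reach, as a shift and turn from the pose commanded when the call began, along the tool's axes at that moment; what a row does not reach only later rows make up. A row lasts 1/12 s, in which the tool goes at most 41.7 mm and 7.16 degrees, less where a joint would pass 70% of its speed; a pose out of reach is approached as far as the arm can. A call with a gripper value outside its range is refused whole. The fingers move at their own pace and stop on an object; "newtons" is the grip in N (left out, the last holds). Time passes only in rows, so rows that repeat a pose let the fingers close. It gives the time, the measured TCP pose, the force, the opening and the grip force at its end, in the units of the state.
- env.state(): the state, without advancing time (a new reading comes with each control period).
- read_camera(name): name is "side" or "top" or "wrist"; returns a dict with "img" (384x512x3 uint8, red, green, blue), "fx", "fy", "cx", "cy" (pixels), "origin" and "orientation" of the camera in the world. Camera axes: x right, y up, looking along -z (the intrinsics and any distortion apply to the point x, -y, -z); pixel columns grow to the right and rows downward; lengths in m; the calibration is good to about 2 mm. The wrist camera is an equidistant fisheye: a pixel r from the principal point sees the ray r / f radians off the axis. A picture is of the moment at which its call begins. There is no depth.
- env.hand_in(): hands the job in; it is judged then, once.
The state is a dict: "t": time; "q": joint angles; "joint_vel": joint speeds; "tau": joint torques, N m; "position": TCP position; "ee_rot": TCP orientation; "contact_force": force on the tool from outside, world axes, zero at the start; "wrist_torque": the same for the moment, N m; "opening": opening from 0.0 (shut) to 1.0 (fully open); "gripper_force": force on a finger pad.
Only numpy, scipy, OpenCV 4.12 (cv2) and the standard library are available. Lean on these libraries where they do the work, as an engineer would, in place of code of your own. Each camera call takes 0.05 s, during which the arm holds its last target. There are 200 camera calls.

### The job

Press the open lid of the bench centrifuge shut until it snaps past its catch and stays down by itself. Then, and not before, press the spring-loaded lever on the stand beside the centrifuge down until it is level, which is half-way through its travel (pushing it on to the bottom trips the drive), and keep it level for at least three seconds. The job finishes while the robot is still holding the lever level, pressing on it; leave the canister, the bottle and the bowl where they are.

Things in the scene. Friction and masses are not known exactly. Their poses are not given: they have to be found in the camera images.
- centrifuge: Bench centrifuge, white body 250 (x) by 210 (y) by 110 mm high, fixed to the bench, round bowl with a rotor in its top. Origin: centre of the underside; its own -x is the front (dark panel), towards the robot, +x the back where the lid is hinged. z up. Its place and yaw vary.
- lid_hinge (a point): Point on the middle of the lid's hinge line at the back of the centrifuge, 116 mm above the bench, 112 mm behind the centrifuge's centre. The hinge line runs along the centrifuge's y axis.
- lid_edge (a point): Point on the outer (upper) face of the lid, mid-width, 190 mm from the hinge line and 10 mm inside the front edge of the lid plate; it moves with the lid. When shut, it is 128 mm above the bench. Its z axis is the lid's outward normal, its -x points from the hinge to the front edge. The grey lid plate is 190 mm by 190 mm by 16 mm, with a 70 mm wide lip 18 mm further out at the front.
- lid (a joint): Lid angle in rad: 0 fully shut, grows as the lid opens (up to 1.1; starts between 0.5 and 0.95). The lid stays roughly where it is left while open, but a spring lifts it back up from near shut unless it has gone past the catch. The catch resists when the front edge is 17 mm from shut and then draws the lid to 0 and holds it there; pressed near the front edge the lid takes 3 to 6 N to move and some 9 N to pass the catch.
- station: Lever stand, fixed to the bench: dark foot plate 150 by 90 mm, grey post 60 by 60 mm and about 120 mm high with a fork at the top. Origin: on the bench below the lever's pivot; the lever points along the stand's own -x. Stands to the left or to the right of the centrifuge; place and yaw vary.
- lever_pivot (a point): Pivot of the lever, between the fork's cheeks, 100 mm above the bench; the pivot line runs along the stand's y axis.
- lever_pad (a point): Centre of the upper face of the black pad on the lever's end, 87.5 mm from the pivot along the lever and 5 mm above the lever's centre line; moves with the lever. The pad is 55 mm long (60 to 115 mm from the pivot), 26 mm wide and 10 mm thick.
- lever (a joint): Lever angle in rad: 0 at rest, where the lever points 0.5 rad (29 degrees) upwards from the pivot; grows as it is pressed; 0.5 is level; 1.0 is the bottom of its travel (beyond 0.85 it trips). Sprung back to 0: about 3.5 N on the pad starts it, about 8 N holds it level, about 14 N bottoms it.
- canister: Bystander: open steel cup, 64 mm across, 100 mm high, on the other side of the centrifuge from the lever stand. Origin: centre of the underside.
- bottle: Bystander: white bottle, 60 mm across, 140 mm high, behind and to one side. Origin: centre of the underside.
- bowl: Bystander: white bowl, 100 mm across, 40 mm high, behind and to the other side. Origin: centre of the underside.
Mind the look-alikes: they are no part of the job. Several things look just like the station: the one meant starts nearest to the robot's base.

How it is judged:
On the way, in this order (a step that is already met when the one before it is completed fails the run):
1. the lid is shut past its catch and stays shut with the robot off it (value of joint lid below 0.025 rad and contact force between centrifuge and the fingers below 0.2 N and contact force between centrifuge and the arm below 0.2 N), for 0.3 s.
2. the lever is held level for three seconds by the robot (value of joint lever between 0.38 and 0.62 rad and (contact force between station and the fingers above 2 N or contact force between station and the arm above 2 N)), for 3 s.
At the end, for the whole second after the job is handed in: The lid is latched shut (within 0.025 rad) with the robot off the centrifuge; the lever is still, held within 0.12 rad (7 degrees) of level by the robot's push of more than 2 N, having been held so for 3 s; canister, bottle and bowl are upright within 30 mm of where they stood (all of step 1 and all of step 2 and velocity of joint lever between -0.1 and 0.1 rad/s and distance of each of canister, bottle, bowl from where it was at the start of the episode below 0.03 m and angle between each of canister, bottle, bowl's own z axis and vertical below 0.2 rad); the arm keeps its last pose, push and grip.
It fails at once if the lever is pressed while the lid is not latched (value of joint lever above 0.2 rad and value of joint lid above 0.05 rad).
It fails at once if the lever is pushed on towards the bottom of its travel and trips (value of joint lever above 0.85 rad).
It fails at once if a bystander is pushed away or tipped (distance of any of canister, bottle, bowl from where it was at the start of the episode above 0.03 m or angle between any of canister, bottle, bowl's own z axis and vertical above 0.3 rad).
It also fails if it takes over 51 s, if anything falls off the work surface, if the arm or the gripper's body presses on something with over 40 N, if the wrist force passes 120 N, or if a joint passes its speed limit or range.

## Working session

There is one attempt and no reset: what is moved stays moved. The work goes in short steps, Python scripts to look and compute and a tool call to move; the robot and the scene stay as the last step left them, time stands still between calls to the robot, and variables do not carry over. Pictures are saved under pics/ and viewed, at most 10 in all, crops included, and the job is handed in when it is done.

Besides the shell and the picture viewer there is one more tool, called after ">>>" as name(argument=value, ...), one argument or row to a line, values as JSON. carry_out: Moves the arm, as the interface text tells. Its arguments: {"type":"object","properties":{"moves":{"type":"array"},"newtons":{"type":"number"}},"required":["moves"]}

```bash
mkdir -p pics
python3 - <<'E'
from cell import env, read_camera
import cv2,json
s=env.state(); print({k:s[k] for k in('t','position','ee_rot','opening')})
for n in("top","side"):
    c=read_camera(n); cv2.imwrite(f"pics/{n}0.png",cv2.resize(c["img"][:,:,::-1],(800,600),interpolation=cv2.INTER_CUBIC)); print(n,{k:c[k] for k in c if k!='img'})
E
```

```text
{'t': 0.0, 'position': array([ 0.29284151, -0.57961153,  0.23005489]), 'ee_rot': array([ 9.72770518e-01,  2.31768067e-01, -1.49493847e-04, -1.02958926e-03]), 'opening': 1.0002289815168564}
top {'fx': 347.90487791234744, 'fy': 347.90487791234744, 'cx': 255.82533909657735, 'cy': 191.15756084895625, 'origin': array([ 0.45743948, -0.11734817,  1.25488746]), 'orientation': array([ 0.04948718, -0.05189041, -0.69550693,  0.71493253])}
side {'fx': 479.38398899924, 'fy': 479.38398899924, 'cx': 255.8969140736488, 'cy': 184.77595642993356, 'origin': array([0.44638922, 1.42276649, 1.18713675]), 'orientation': array([-0.02398046,  0.46938258,  0.88074784, -0.05820799])}
```

View pics/top0.png

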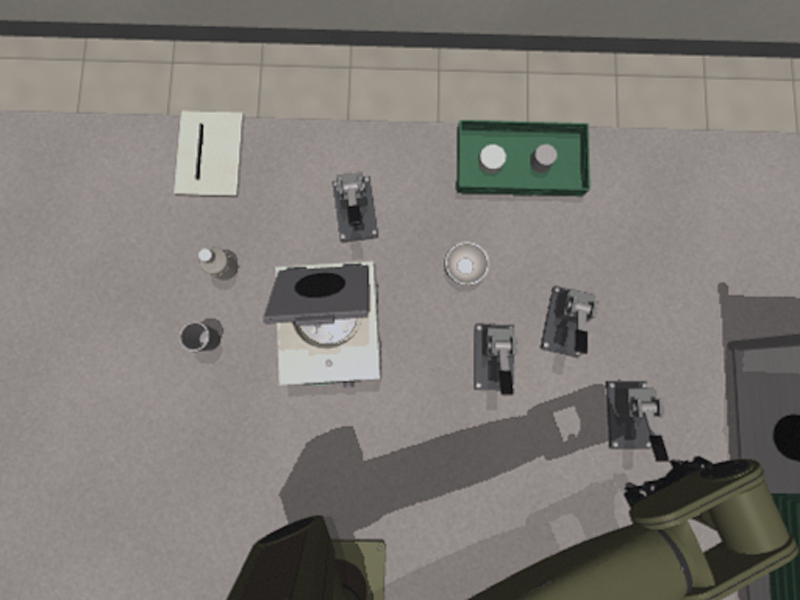

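View pics/side0.png

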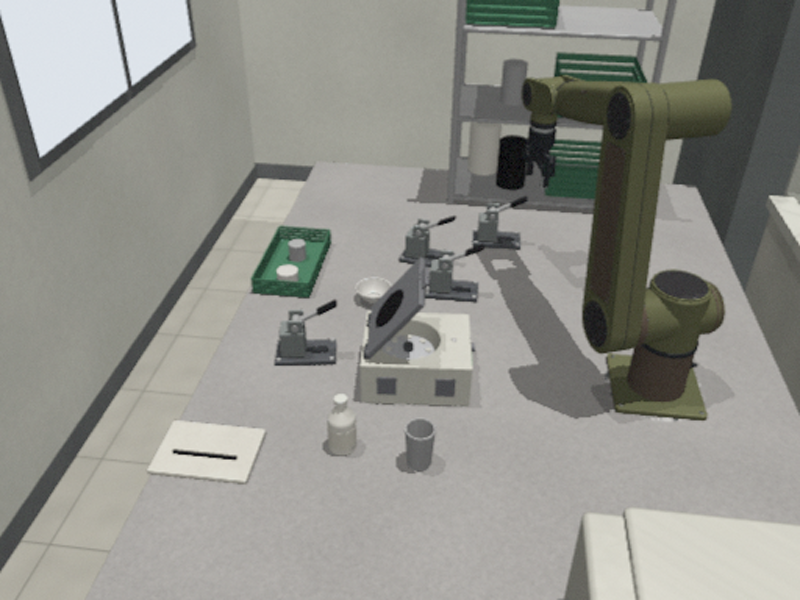

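The top view shows the centrifuge at about (328,325) with its open lid. Four lever stands are candidates: A (495,357), B (570,320), C (633,413) and D (353,205). I'll measure how far each one is from the base and make enlarged crops.

```bash
cat > h.py <<'E'
import numpy as np, cv2
from scipy.spatial.transform import Rotation as R
TOP=dict(f=347.90487791,c=(255.82533910,191.15756085),o=np.array([0.45743948,-0.11734817,1.25488746]),R=R.from_quat([0.04948718,-0.05189041,-0.69550693,0.71493253]).as_matrix())
SIDE=dict(f=479.38398900,c=(255.89691407,184.77595643),o=np.array([0.44638922,1.42276649,1.18713675]),R=R.from_quat([-0.02398046,0.46938258,0.88074784,-0.05820799]).as_matrix())
def plane(c,uv,z):
    d=c['R']@np.array([(uv[0]-c['c'][0])/c['f'],-(uv[1]-c['c'][1])/c['f'],-1]); return c['o']+d*(z-c['o'][2])/d[2]
def proj(c,P):
    p=(np.atleast_2d(P)-c['o'])@c['R']; return np.c_[c['c'][0]-c['f']*p[:,0]/p[:,2], c['c'][1]+c['f']*p[:,1]/p[:,2]]
E
python3 - <<'E'
from h import *
k=1/1.5625
for n,uv in dict(A=(495,357),B=(570,320),C=(633,413),D=(353,205)).items():
    p=plane(TOP,np.array(uv)*k,0.02); print(n,p.round(3),np.hypot(*p[:2]).round(3))
t=cv2.imread('pics/top0.png')
a=cv2.resize(t[250:400,260:390],None,fx=4,fy=4,interpolation=cv2.INTER_CUBIC)
cv2.imwrite('pics/cf.png',a)
b=cv2.resize(t[270:470,465:675],None,fx=2.95,fy=2.95,interpolation=cv2.INTER_CUBIC); print(b.shape)
cv2.imwrite('pics/st.png',b)
s=cv2.imread('pics/side0.png')
cv2.imwrite('pics/sd.png',cv2.resize(s[190:410,345:535],None,fx=2.7,fy=2.7,interpolation=cv2.INTER_CUBIC))
E
```

```text
A [ 0.509 -0.338  0.02 ] 0.611
B [ 0.598 -0.51   0.02 ] 0.785
C [ 0.393 -0.647  0.02 ] 0.757
D [ 0.855 -0.003  0.02 ] 0.855
(590, 620, 3)
```

View pics/cf.png

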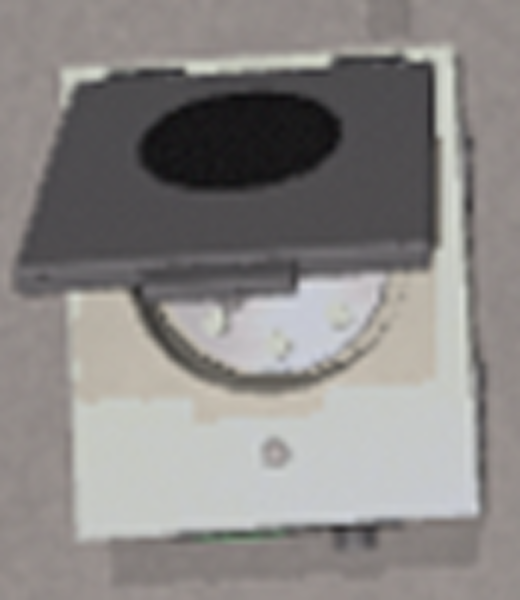

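View pics/st.png

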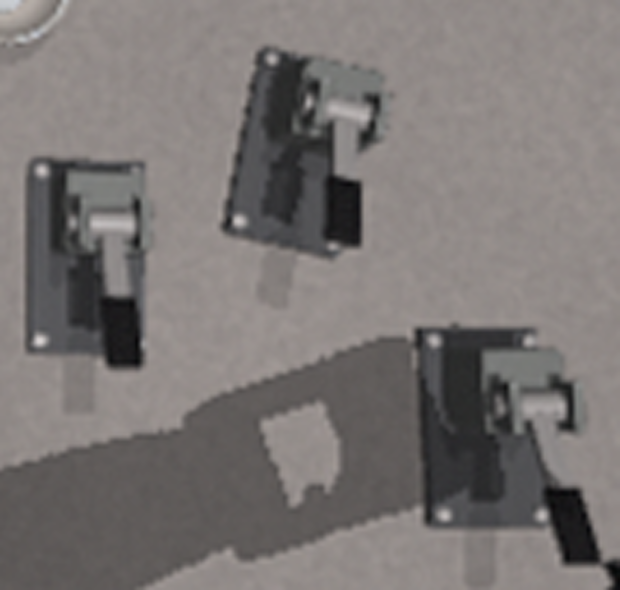

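View pics/sd.png

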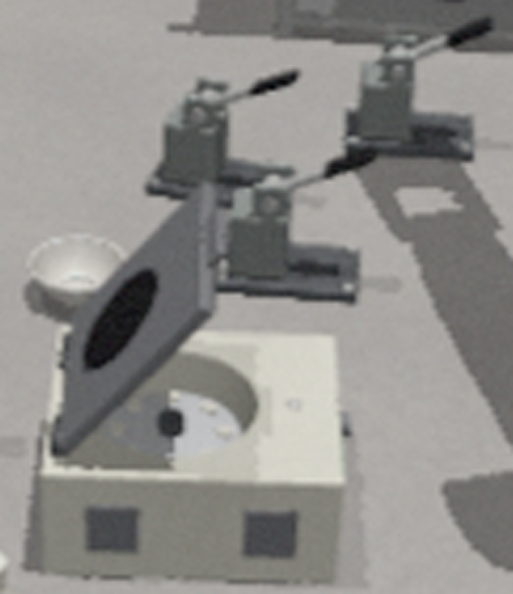

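Nearest the base is A: 0.611 m against 0.757 m or more for the others. It also stands right beside the centrifuge, and the crop shows its pad at (120,332). Next I'll fit the centrifuge pose, the lid angle and the station pose.

```bash
cat > fit.py <<'E'
from h import *
from scipy.optimize import least_squares
def T(p): return lambda L:(np.array([[np.cos(p[2]),-np.sin(p[2]),0],[np.sin(p[2]),np.cos(p[2]),0],[0,0,1]])@np.atleast_2d(L).T).T+[p[0],p[1],0]
def lidpt(a,s,y,n): # s from hinge, n outward above hinge line
    s,y,n=map(np.asarray,(s,y,n)); return np.stack([.112-s*np.cos(a)+n*np.sin(a)*1.0, y+0*s, .116+s*np.sin(a)+n*np.cos(a)],-1)
cf=lambda u:(np.array([260,250])+(np.array(u)+.0)/4)/1.5625
st=lambda u:(np.array([465,270])+(np.array(u)+.0)/2.95)/1.5625
sd=lambda u:(np.array([345,190])+(np.array(u)+.0)/2.7)/1.5625
body=cf([(78,540),(478,513),(452,48),(62,68)])
bL=[(-.125,.105,.11),(-.125,-.105,.11),(.125,-.105,.11),(.125,.105,.11)]
bs=sd([(345,478),(338,335),(42,478)]); bsL=[(-.125,.105,.11),(-.125,-.105,.11),(.125,.105,.11)]
# lid outer-face front corners
lt=cf([(20,265),(436,242)]); ls=sd([(206,318),(205,185)])
def r(p):
    f=T(p); L=lidpt(p[3],[.2,.2],[.095,-.095],[.012,.012])
    return np.r_[(proj(TOP,f(bL))-body).ravel(),(proj(SIDE,f(bsL))-bs).ravel(),(proj(TOP,f(L))-lt).ravel(),(proj(SIDE,f(L))-ls).ravel()]
c=least_squares(r,[.58,.0,0,.8],loss='soft_l1');
E
cat > f2.py <<'E'
from fit import *
print('centrifuge',c.x.round(4)); print(r(c.x).reshape(-1,2).round(1).tolist())
f=T(c.x)
for a in (c.x[3],.3,.1,0): print(a.round(2) if a else 0, 'lid_edge',f(lidpt(a,.19,0.,.012)).round(4))
pl=st([(30,160),(140,163),(28,352)])
pad=st([(103,298),(137,298),(142,366),(108,366)])
hub=st([(113,222)])
def lp(a,s,y,n): e=.5-a; return [-s*np.cos(e)-n*np.sin(e),y,.1+s*np.sin(e)+n*np.cos(e)]
PL=[lp(0,.06,.013,.005),lp(0,.06,-.013,.005),lp(0,.115,-.013,.005),lp(0,.115,.013,.005)]
def q(p): g=T(p); return np.r_[(proj(TOP,g(PL))-pad).ravel(),(proj(TOP,g([(0,0,.108)]))-hub).ravel()]
d=least_squares(q,[.53,-.34,0]); print('station',d.x.round(4)); print(q(d.x).reshape(-1,2).round(1).tolist())
g=T(d.x)
for a in(0,.5):print('pad',a,g([lp(a,.0875,0,.005)]).round(4))
print('plate corners',[plane(TOP,u,.012).round(3).tolist() for u in pl])
E
python3 f2.py
```

```text
centrifuge [0.5684 0.033  0.0935 0.8899]
[[-0.0, 0.2], [0.6, 0.2], [0.2, -0.5], [-0.1, 0.3], [-0.4, 1.0], [-1.4, -0.4], [-0.3, -1.2], [-1.5, 1.6], [-0.7, 0.9], [-0.7, -3.5], [0.0, -1.9]]
0.89 lid_edge [[0.5701 0.0331 0.2712]]Traceback (most recent call last):
  File "f2.py", line 4, in <module>
    for a in (c.x[3],.3,.1,0): print(a.round(2) if a else 0, 'lid_edge',f(lidpt(a,.19,0.,.012)).round(4))
                                     ^^^^^^^
AttributeError: 'float' object has no attribute 'round'
```

```bash
sed -i 's/a.round(2) if a else 0/round(float(a),2)/' f2.py; python3 f2.py|tail -n +3
python3 - <<'E'
from cell import env
import numpy as np
from scipy.spatial.transform import Rotation as R
s=env.state();print(R.from_quat(s['ee_rot']).as_matrix().round(3),s['contact_force'])
E
```

```text
0.89 lid_edge [[0.5701 0.0331 0.2712]]
0.3 lid_edge [[0.5027 0.0268 0.1836]]
0.1 lid_edge [[0.4929 0.0259 0.1469]]
0.0 lid_edge [[0.4907 0.0257 0.128 ]]
station [ 0.5319 -0.3403 -0.0187]
[[-0.6, -0.5], [0.2, -0.1], [0.6, 0.7], [-0.4, 0.3], [0.1, -0.5]]
pad 0 [[ 0.4528 -0.3389  0.1463]]
pad 0.5 [[ 0.4444 -0.3387  0.105 ]]
plate corners [[0.583, -0.294, 0.012], [0.583, -0.38, 0.012], [0.435, -0.293, 0.012]]
[[ 0.893  0.451 -0.001]
 [ 0.451 -0.893  0.002]
 [ 0.    -0.002 -1.   ]] [ 0.78279248 -0.26834084  0.11028627]
```

>>> carry_out(
  moves=[
    [[0, 0, -0.04], 7, -1],
    [[0, 0, -0.08], 14, -1],
    [[0, 0, -0.12], 21.4, -1],
    [[0, 0, -0.15], 21.4, -1],
    [[0, 0, -0.15], 21.4, -1],
    [[0, 0, -0.15], 21.4, -1],
  ],
  newtons=40,
)

```text
t: 0.6
position: [0.2934, -0.5808, 0.3844]
ee_rot: [0.999, 0.047, 0.001, 0.002]
contact_force: [-0.5, 0.3, -0.5]
opening: 0.146
gripper_force: 0.0
```

>>> carry_out(
  moves=[
    [[0.022, -0.034, 0], 0, -1],
    [[0.044, -0.069, 0], 0, -1],
    [[0.066, -0.103, 0], 0, -1],
    [[0.088, -0.137, 0], 0, -1],
    [[0.11, -0.172, 0], 0, -1],
    [[0.132, -0.206, 0], 0, -1],
    [[0.154, -0.24, 0], 0, -1],
    [[0.176, -0.274, 0], 0, -1],
  ],
)

```text
t: 1.27
position: [0.4424, -0.2885, 0.3785]
ee_rot: [0.999, 0.047, -0.001, -0.001]
contact_force: [0.0, -1.3, -0.7]
opening: -0.001
gripper_force: 0.0
```

>>> carry_out(
  moves=[
    [[0.024, -0.034, 0], 0, -1],
    [[0.048, -0.069, 0], 0, -1],
    [[0.072, -0.103, 0], 0, -1],
    [[0.096, -0.137, 0], 0, -1],
    [[0.12, -0.172, 0], 0, -1],
    [[0.144, -0.206, 0], 0, -1],
    [[0.168, -0.24, 0], 0, -1],
    [[0.192, -0.274, 0], 0, -1],
  ],
)

```text
t: 1.93
position: [0.6071, 0.0011, 0.3783]
ee_rot: [0.999, 0.047, -0.002, -0.0]
contact_force: [0.9, -1.7, 0.2]
opening: 0.0
gripper_force: 0.0
```

>>> carry_out(
  moves=[
    [[0, 0, 0], 0, -1],
    [[0, 0, 0], 0, -1],
    [[0, 0, 0], 0, -1],
    [[0, 0, 0], 0, -1],
  ],
)

```text
t: 2.27
position: [0.6066, -0.002, 0.3801]
ee_rot: [0.999, 0.047, -0.001, 0.0]
contact_force: [-0.3, -0.4, 0.2]
opening: -0.001
gripper_force: 0.0
```

```bash
cat > w.py <<'E'
from fit import *
from cell import env
import sys
f=T(c.x); s=env.state(); M=R.from_quat(s['ee_rot']).as_matrix(); p0=np.array(s['position']); print(p0, s['contact_force'])
for a,n in [(1.0,.03),(.9,.022)]+[(a,.012+.01*np.sin(a)) for a in (.8,.7,.6,.5,.4,.3,.2,.15,.1,.05,0,-.03)]:
    P=f(lidpt(a,.18,0.,n))[0]; print(round(a,2),P.round(3),((P-p0)@M).round(3))
E
python3 w.py
```

```text
[ 0.60657039 -0.00201996  0.38009246] [-0.31416653 -0.36806845  0.19361395]
1.0 [0.608 0.037 0.284] [ 0.005 -0.038  0.096]
0.9 [0.586 0.035 0.271] [-0.017 -0.038  0.109]
0.8 [0.569 0.033 0.258] [-0.034 -0.038  0.122]
0.7 [0.555 0.032 0.246] [-0.048 -0.038  0.134]
0.6 [0.542 0.031 0.232] [-0.061 -0.038  0.148]
0.5 [0.531 0.029 0.217] [-0.072 -0.038  0.163]
0.4 [0.521 0.029 0.201] [-0.082 -0.038  0.18 ]
0.3 [0.513 0.028 0.183] [-0.09  -0.038  0.197]
0.2 [0.507 0.027 0.165] [-0.096 -0.038  0.215]
0.15 [0.505 0.027 0.156] [-0.098 -0.038  0.224]
0.1 [0.503 0.027 0.147] [-0.1   -0.038  0.233]
0.05 [0.502 0.027 0.137] [-0.101 -0.038  0.243]
0 [0.501 0.027 0.128] [-0.102 -0.038  0.252]
-0.03 [0.5   0.027 0.122] [-0.103 -0.038  0.258]
```

>>> carry_out(
  moves=[
    [[0.01, -0.03, 0.02], 0, -1],
    [[0.01, -0.038, 0.05], 0, -1],
    [[0.008, -0.038, 0.08], 0, -1],
    [[0.005, -0.038, 0.096], 0, -1],
    [[0.005, -0.038, 0.096], 0, -1],
  ],
)

```text
t: 2.68
position: [0.6055, 0.036, 0.2795]
ee_rot: [0.999, 0.046, -0.005, -0.0]
contact_force: [-0.5, 0.1, -0.6]
opening: 0.003
gripper_force: 0.0
```

>>> carry_out(
  moves=[
    [[-0.011, 0, 0.006], 0, -1],
    [[-0.022, 0, 0.013], 0, -1],
    [[-0.031, 0, 0.02], 0, -1],
    [[-0.039, 0, 0.026], 0, -1],
    [[-0.046, 0, 0.032], 0, -1],
    [[-0.053, 0, 0.038], 0, -1],
    [[-0.06, 0, 0.045], 0, -1],
    [[-0.066, 0, 0.052], 0, -1],
  ],
)

```text
t: 3.35
position: [0.5427, 0.0305, 0.2335]
ee_rot: [0.999, 0.047, 0.001, 0.0]
contact_force: [1.1, -1.5, 1.8]
opening: -0.002
gripper_force: 1.3
```

>>> carry_out(
  moves=[
    [[-0.006, 0, 0.008], 0, -1],
    [[-0.011, 0, 0.015], 0, -1],
    [[-0.016, 0, 0.023], 0, -1],
    [[-0.021, 0, 0.032], 0, -1],
    [[-0.025, 0, 0.04], 0, -1],
    [[-0.029, 0, 0.049], 0, -1],
    [[-0.032, 0, 0.058], 0, -1],
    [[-0.035, 0, 0.067], 0, -1],
  ],
)

```text
t: 4.02
position: [0.5079, 0.0279, 0.1655]
ee_rot: [0.999, 0.047, 0.0, -0.0]
contact_force: [2.7, -0.9, 2.0]
opening: -0.0
gripper_force: 1.5
```

Run:
```python
from cell import env, read_camera
import cv2
s=env.state(); print(s['position'],s['contact_force'])
i=read_camera("side")["img"][:,:,::-1][100:280,190:370]
cv2.imwrite("pics/s1.png",cv2.resize(i,None,fx=3.3,fy=3.3,interpolation=cv2.INTER_CUBIC))
```

```text
[0.5078572 0.0278829 0.1654798] [ 2.68063126 -0.8936969   2.02689742]
```

View pics/s1.png

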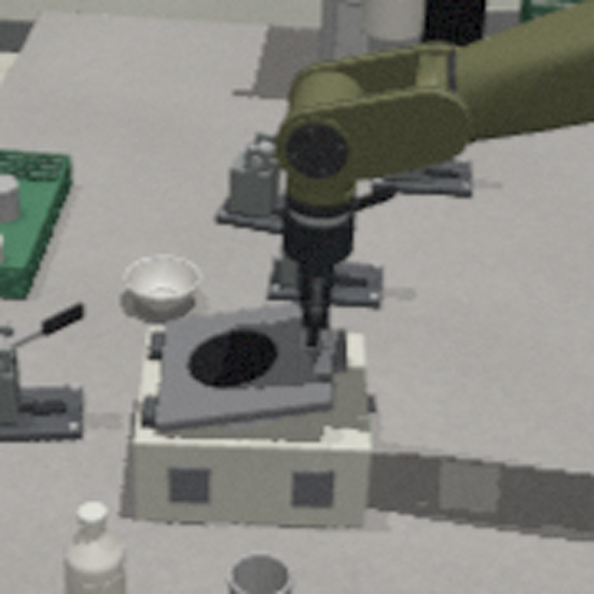

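The fingertips at about (315,340) are on the lid's front edge and the lid is nearly shut, at roughly 0.2 rad. I'll press straight down through the catch.

>>> carry_out(
  moves=[
    [[-0.002, 0, 0.006], 0, -1],
    [[-0.003, 0, 0.012], 0, -1],
    [[-0.004, 0, 0.017], 0, -1],
    [[-0.005, 0, 0.022], 0, -1],
    [[-0.005, 0, 0.027], 0, -1],
    [[-0.005, 0, 0.031], 0, -1],
    [[-0.005, 0, 0.035], 0, -1],
    [[-0.005, 0, 0.038], 0, -1],
  ],
)

```text
t: 4.73
position: [0.5026, 0.0273, 0.1284]
ee_rot: [0.999, 0.047, -0.001, -0.0]
contact_force: [-3.3, 0.6, 4.6]
opening: 0.001
gripper_force: 2.1
```

>>> carry_out(
  moves=[
    [[0, 0, 0.002], 0, -1],
    [[0, 0, 0.003], 0, -1],
    [[0, 0, 0.003], 0, -1],
  ],
)

```text
t: 4.98
position: [0.5024, 0.0273, 0.1257]
ee_rot: [0.999, 0.047, -0.001, -0.0]
contact_force: [-5.8, 0.4, 8.9]
opening: 0.002
gripper_force: 4.3
```

Now lift off to z≈0.30 and check that the lid stays shut.

>>> carry_out(
  moves=[
    [[0, 0, -0.02], 0, -1],
    [[0, 0, -0.06], 0, -1],
    [[0, 0, -0.1], 0, -1],
    [[0, 0, -0.14], 0, -1],
    [[0, 0, -0.175], 0, -1],
    [[0, 0, -0.175], 0, -1],
    [[0, 0, -0.175], 0, -1],
    [[0, 0, -0.175], 0, -1],
  ],
)

```text
t: 5.65
position: [0.5027, 0.0273, 0.2989]
ee_rot: [0.999, 0.047, -0.001, -0.0]
contact_force: [-0.1, -0.2, -0.5]
opening: 0.002
gripper_force: 0.0
```

Run:
```python
from cell import env, read_camera
import cv2
s=env.state(); print(s['position'],s['contact_force'])
i=read_camera("side")["img"][:,:,::-1][100:280,190:370]
cv2.imwrite("pics/s2.png",cv2.resize(i,None,fx=3.3,fy=3.3,interpolation=cv2.INTER_CUBIC))
```

```text
[0.50270495 0.02725318 0.29888345] [-0.09342909 -0.21143105 -0.50144834]
```

View pics/s2.png

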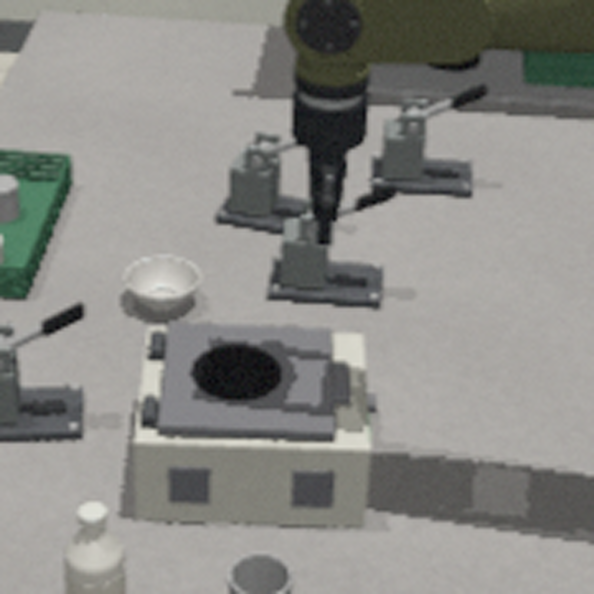

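>>> carry_out(
  moves=[
    [[-0.009, 0.037, 0], 0, -1],
    [[-0.019, 0.075, 0], 0, -1],
    [[-0.029, 0.112, 0], 0, -1],
    [[-0.038, 0.149, 0], 0, -1],
    [[-0.048, 0.187, 0], 0, -1],
    [[-0.057, 0.224, 0], 0, -1],
    [[-0.067, 0.261, 0], 0, -1],
    [[-0.076, 0.298, 0], 0, -1],
  ],
)

```text
t: 6.37
position: [0.4539, -0.2779, 0.2973]
ee_rot: [0.999, 0.047, -0.002, -0.001]
contact_force: [1.2, 0.6, 0.2]
opening: -0.001
gripper_force: 0.0
```

>>> carry_out(
  moves=[
    [[-0.009, 0.035, 0], 0, -1],
    [[-0.016, 0.061, 0.02], 0, -1],
    [[-0.016, 0.061, 0.055], 0, -1],
    [[-0.016, 0.061, 0.09], 0, -1],
    [[-0.016, 0.061, 0.12], 0, -1],
    [[-0.016, 0.061, 0.12], 0, -1],
    [[-0.016, 0.061, 0.12], 0, -1],
  ],
)

```text
t: 6.95
position: [0.4434, -0.3372, 0.1763]
ee_rot: [0.999, 0.047, -0.003, -0.003]
contact_force: [0.4, 0.2, 0.5]
opening: 0.001
gripper_force: 0.0
```

>>> carry_out(
  moves=[
    [[0.001, 0.002, 0.006], 0, -1],
    [[0.001, 0.002, 0.014], 0, -1],
    [[0.001, 0.002, 0.022], 0, -1],
    [[0.001, 0.002, 0.03], 0, -1],
    [[0.001, 0.002, 0.038], 0, -1],
    [[0.001, 0.002, 0.04], 0, -1],
    [[0.001, 0.002, 0.04], 0, -1],
  ],
)

```text
t: 7.53
position: [0.4465, -0.341, 0.1404]
ee_rot: [0.999, 0.047, 0.0, 0.0]
contact_force: [0.4, -1.0, 3.5]
opening: -0.0
gripper_force: 1.9
```

Run:
```python
from cell import env, read_camera
import cv2
s=env.state(); print(s['position'],s['contact_force'])
i=read_camera("side")["img"][:,:,::-1][100:220,230:360]
cv2.imwrite("pics/s3.png",cv2.resize(i,None,fx=5,fy=5,interpolation=cv2.INTER_CUBIC))
```

```text
[ 0.44653537 -0.34097241  0.14037377] [ 0.40981678 -0.96926921  3.52592527]
```

View pics/s3.png

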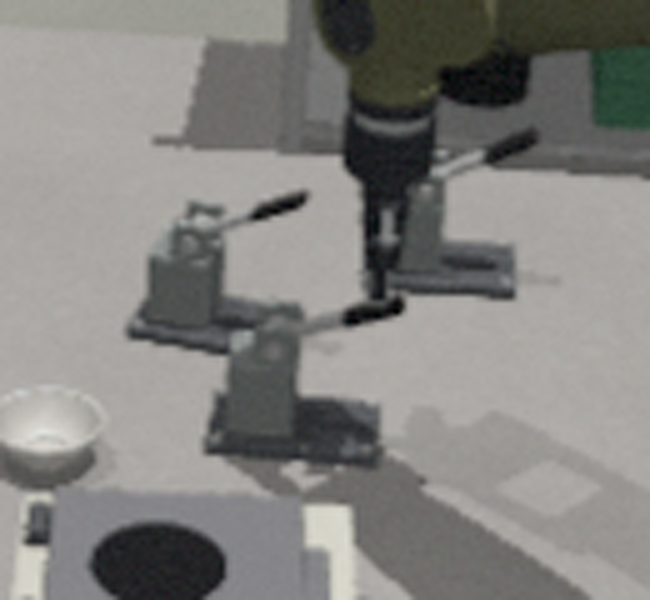

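The fingertip at about (378,297) is on the pad, the lever has dipped slightly and the force is 3.5 N. I'll go on to TCP z ≈ 0.106.

>>> carry_out(
  moves=[
    [[0, 0, 0.006], 0, -1],
    [[0, 0, 0.012], 0, -1],
    [[0, 0, 0.018], 0, -1],
    [[0, 0, 0.024], 0, -1],
    [[0, 0, 0.03], 0, -1],
    [[0, 0, 0.033], 0, -1],
    [[0, 0, 0.034], 0, -1],
    [[0, 0, 0.034], 0, -1],
  ],
)

```text
t: 8.25
position: [0.4458, -0.3413, 0.1072]
ee_rot: [0.999, 0.047, -0.001, 0.0]
contact_force: [-5.3, -0.6, 8.4]
opening: -0.003
gripper_force: 3.9
```

Run:
```python
from cell import env, read_camera
import cv2
s=env.state(); print(s['position'],s['contact_force'])
i=read_camera("side")["img"][:,:,::-1][100:220,230:360]
cv2.imwrite("pics/s4.png",cv2.resize(i,None,fx=5,fy=5,interpolation=cv2.INTER_CUBIC))
```

```text
[ 0.44579696 -0.34128365  0.10724717] [-5.34317719 -0.57605092  8.41095796]
```

View pics/s4.png

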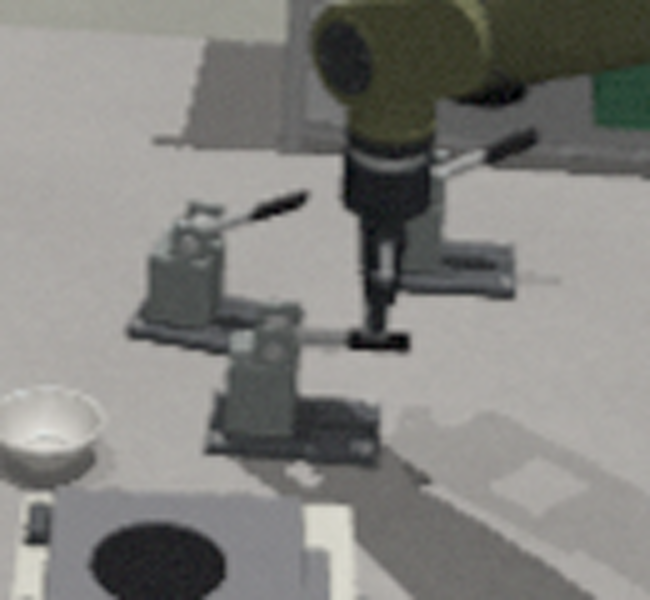

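The lever looks level (pad at (380,341)), with an 8.4 N push that matches the stated holding force. Now I'll hold it for about 4 s.

>>> carry_out(
  moves=[
    [[0, 0, 0.001], 0, -1],
    [[0, 0, 0.001], 0, -1],
    [[0, 0, 0.001], 0, -1],
    [[0, 0, 0.001], 0, -1],
    [[0, 0, 0.001], 0, -1],
    [[0, 0, 0.001], 0, -1],
    [[0, 0, 0.001], 0, -1],
    [[0, 0, 0.001], 0, -1],
  ],
)

```text
t: 8.97
position: [0.4459, -0.3413, 0.1066]
ee_rot: [0.999, 0.047, -0.001, 0.0]
contact_force: [-5.0, -0.2, 8.9]
opening: 0.004
gripper_force: 4.0
```

>>> carry_out(
  moves=[
    [[0, 0, 0], 0, -1],
    [[0, 0, 0], 0, -1],
    [[0, 0, 0], 0, -1],
    [[0, 0, 0], 0, -1],
    [[0, 0, 0], 0, -1],
    [[0, 0, 0], 0, -1],
    [[0, 0, 0], 0, -1],
    [[0, 0, 0], 0, -1],
  ],
)

```text
t: 9.63
position: [0.4459, -0.3413, 0.1066]
ee_rot: [0.999, 0.047, -0.001, 0.0]
contact_force: [-5.0, -0.1, 7.9]
opening: -0.002
gripper_force: 4.0
```

>>> carry_out(
  moves=[
    [[0, 0, 0], 0, -1],
    [[0, 0, 0], 0, -1],
    [[0, 0, 0], 0, -1],
    [[0, 0, 0], 0, -1],
    [[0, 0, 0], 0, -1],
    [[0, 0, 0], 0, -1],
    [[0, 0, 0], 0, -1],
    [[0, 0, 0], 0, -1],
  ],
)

```text
t: 10.3
position: [0.4458, -0.3413, 0.1066]
ee_rot: [0.999, 0.047, -0.001, 0.0]
contact_force: [-5.2, -0.2, 8.6]
opening: 0.002
gripper_force: 4.0
```

>>> carry_out(
  moves=[
    [[0, 0, 0], 0, -1],
    [[0, 0, 0], 0, -1],
    [[0, 0, 0], 0, -1],
    [[0, 0, 0], 0, -1],
    [[0, 0, 0], 0, -1],
    [[0, 0, 0], 0, -1],
    [[0, 0, 0], 0, -1],
    [[0, 0, 0], 0, -1],
  ],
)

```text
t: 10.97
position: [0.4459, -0.3413, 0.1066]
ee_rot: [0.999, 0.047, -0.001, 0.0]
contact_force: [-4.5, -1.2, 9.1]
opening: -0.0
gripper_force: 4.0
```

>>> carry_out(
  moves=[
    [[0, 0, 0], 0, -1],
    [[0, 0, 0], 0, -1],
    [[0, 0, 0], 0, -1],
    [[0, 0, 0], 0, -1],
    [[0, 0, 0], 0, -1],
    [[0, 0, 0], 0, -1],
    [[0, 0, 0], 0, -1],
    [[0, 0, 0], 0, -1],
  ],
)

```text
t: 11.63
position: [0.4458, -0.3413, 0.1066]
ee_rot: [0.999, 0.047, -0.001, 0.0]
contact_force: [-5.7, -0.6, 9.1]
opening: -0.002
gripper_force: 4.0
```

>>> carry_out(
  moves=[
    [[0, 0, 0], 0, -1],
    [[0, 0, 0], 0, -1],
    [[0, 0, 0], 0, -1],
    [[0, 0, 0], 0, -1],
    [[0, 0, 0], 0, -1],
    [[0, 0, 0], 0, -1],
    [[0, 0, 0], 0, -1],
    [[0, 0, 0], 0, -1],
  ],
)

```text
t: 12.3
position: [0.4459, -0.3413, 0.1066]
ee_rot: [0.999, 0.047, -0.001, 0.0]
contact_force: [-5.3, -0.4, 8.2]
opening: 0.004
gripper_force: 4.0
```

```bash
python3 -c "
from cell import env
print(env.hand_in())"
```

```text
the job is handed in; nothing more can be done
None
```

I pressed the lid shut (it stayed down with the robot off it), then held the lever level for about 4 s with an 8–9 N push and handed the job in still pressing; no verdict came back.

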